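Shut the hopper's chute gate until it latches

ROBOT

A 6-joint arm with a two-finger parallel gripper is mounted at the origin on the work surface. World frame = base frame: x ahead of the robot, y to its left, z up, the work surface at z = 0. Lengths are in m, angles in rad, forces in N, time in s.
With the tool pointing down it reaches from about 0.35 to 0.85 m from the base axis. Payload 8.1 kg.
Tool frame: the origin (TCP) lies on the centre line of the jaws, within the pads' length; the fingertips stand 11 mm ahead of it and the grasp point (between the pads) lies 8 mm behind it (tip_reach is the z of the fingertips in the tool frame, in m); z points along the fingers, y is the direction in which the jaws open and shut (so a half turn about z gives the same grasp; the last joint's range is limited). The gripper opens to 93 mm and grips with 3 to 60 N. Pads are 15 mm wide; open, the fingers measure 128 mm over their backs; the gripper's body (75 mm by 188 mm) begins 65 mm behind the grasp point.
Start: joints at [1.154, 0.13, 1.488, -0, 1.523, -0.085], TCP at [0.195, 0.567, 0.23] pointing down, gripper open.
Joint ranges: [-2.96, 2.96], [-0.89, 2.26], [0.02, 2.5], [-1.34, 4.48], [0, 2.73], [-2.66, 2.66]. Speed limits (rad/s): [2.39, 2.39, 2.79, 3.14, 3.14, 3.14].

INTERFACE

Orientations are given as a rotation vector (axis times angle).
In Python, from plant import read_state, read_camera, camera_params, close_job, silhouettes, tip_of, tip_reach gives the robot as it stands.
- The arm moves only by the shell command python3 -m creep 'ROWS' [FORCE]. ROWS is JSON, a list of rows, each a list of 5 numbers: the shift along the tool's x, y, z in m, then the turn about the tool's z in rad, then the closure in counts, from 0 (fully open) to 255 (shut). In form: [[dx, dy, dz, twist, gripper], ...]. A call has 1 to 12 rows; each row shifts and turns the commanded pose from where the row before left it, along the tool's axes as they then stand; what a row does not reach is not made up. A row lasts 1/12 s, in which the tool goes at most 41.7 mm and 7.16 degrees, less where a joint would pass 70% of its speed; a pose out of reach is approached as far as the arm can. A call is refused whole if a number of a shift passes 0.0417 or a number of a turn 0.125, either way. A call with a gripper value outside its range is refused whole. The fingers move at their own pace and stop on an object; FORCE is the grip in N (left out, the last holds). Time passes only in rows, so rows that do not move let the fingers close. It gives the time, the measured TCP pose, the force and the opening at its end, in the units of the state.
- read_state(): the state, without advancing time (a new reading comes with each control period).
- read_camera(name): name is "side" or "top"; returns the picture (480x640x3 uint8, red, green, blue); there is no depth.
- camera_params(name): a dict with "fov_y" (degrees; the focal length in pixels is half the picture's height over the tangent of half this angle, whatever the lens; pixels are square), "cx", "cy" (the principal point, pixels), "position" and "rotation" of the camera in the world. Camera axes: x right, y down, z forward; pixel columns grow to the right and rows downward; lengths in m; the calibration is good to about 2 mm. A picture is of the moment at which its call begins. camera_params takes no time and is no camera call.
- close_job(): hands the job in, once; it reports no verdict.
Trained networks look in the newest picture that a camera, given by its name, has taken for a name from the list of things; names that differ only in an ending like _2 or _b are one class to them, and where a whole thing is asked for, a point or a joint stands for the part that bears it (a point fixed in the world has none). Each returns a list of dicts, best first, with "confidence" (0 to 1); they miss things now and then, are a little off and sometimes report something else, mostly with a low value. They report only what shows in the picture. A call takes as long as a camera call. They do not tell look-alikes from the thing itself.
- silhouettes(camera, query): "region" (480x640 bool, what is visible of it) and "pixel" ([column, row] in pixels, amid what is visible of it).
- tip_of(camera, query): "pixel" ([column, row] in pixels: a listed point, or the origin of a listed thing).
The state is a dict: "t": time; "q": joint angles; "dq": joint speeds; "joint_torque": joint torques, N m; "tool_pos": TCP position; "orientation": TCP orientation; "force": force on the tool from outside, world axes, zero at the start; "wrist_torque": the same for the moment, N m; "opening": finger opening in m.
Only numpy, scipy, OpenCV 4.12 (cv2) and the standard library are available. Lean on these libraries where they do the work, as an engineer would, in place of code of your own. Each camera call takes 0.05 s, during which the arm holds its last target.

TASK

Shut the gate of the dry-goods hopper. First lift the yellow hold-open chock straight up out of its pocket by its fin and set it down in the steel tray; then push the red gate tab towards the hopper until the spring catch clicks behind the gate and it stays shut when you let go. Push firmly but do not ram it, and leave the other things on the shelf where they are.

Things in the scene. Friction and masses are not known exactly. Their poses are not given: they have to be found in the camera images.
- dispenser: Fixed hopper unit, origin on the table under the gate's slide line. White deck: x -160 to 200, y -105 to 105 mm, top at z 45. The gate shuts along its own +x. Grey and clear hopper over x 72 to 198, y -75 to 75, up to z 246 mm; low steel spout beyond, to x 257. If let go before the catch clicks the gate springs back open; after it, it stays.
- pocket (a point): Centre of the mouth of the chock's pocket in the deck, at dispenser x -50, y 60, z 45 mm: 37 by 37 mm, 22 mm deep, axes as the dispenser's.
- catch (a point): Middle of the catch's clamping range on the deck, dispenser x -34, y -52, z 45 mm. The aluminium catch block (about x -30 to 30, y -53 to 0 mm from here, 30 mm tall, sprung brass bolt pointing to +y, rubber end stop at its +x end) is clamped up to 24 mm either way along x from this mean: it is not measured, so the click must be felt.
- gate: Sliding gate, axes as the dispenser's; origin on the slide line (dispenser y 0, z 47 mm) under the middle of the red tab. Tab: 8 mm thick in x, 46 wide in y, z 3 to 53. Steel crossbar at its foot: 12 mm in x, y -50 to 68, z 3 to 13, with a catch pin at y -58, up to z 29. Blade 40 wide, 5 thick, 205 mm to +x. Origin at dispenser x -120 to -108 at the start; the chock blocks it at x -67.
- tab (a point): Middle of the tab's pushing face (its -x face), 28 mm above the gate's origin. Resistance 4 to 7 N; over 15 mm before the click the bolt raises it to 12 to 18 N, then it drops (the click) with the gate's origin somewhere in dispenser x -61 to -12 mm, by clamping. Go on 5 mm more to be safely home; about 8 mm on, the pin meets the rubber stop. Over 35 N between robot and gate is ramming.
- chock: Loose yellow hold-open chock, 60 g. Origin at the centre of its underside, z up, axes along the dispenser's at the start. Foot 34 by 34 mm, 22 mm tall, sunk flush in the pocket with 1.5 mm clearance a side; on it, in the middle, an upright fin, the only thing to grip: 22 mm long in x, 12 mm thick in y, z 22 to 58 mm.
- tray: Loose stainless steel tray, 140 mm (its x) by 180 mm (its y), rim 20 mm high, wall and floor 3 mm thick; origin at the centre of its underside.
- cork: Cork round, loose disc 110 mm across, 10 mm thick, bystander; origin at the centre of its underside.
- bowl: Glass bowl, loose, 130 mm across the rim, 60 mm tall, bystander; origin at the centre of its underside.
- jar: Amber jar with cork lid, loose, 70 mm across, 110 mm tall, bystander; origin at the centre of its underside.
- mug: Blue mug, loose, 80 mm across, 90 mm tall, handle at its own +y, bystander; origin at the centre of its underside.
- tongs: Black silicone kitchen tongs, loose, lying flat, about 250 mm long, 14 mm thick, bystander; origin at the centre of its underside.
- toggle (a joint): Mini toggle switch on a small fixed wooden block (60 by 50 by 25 mm) near the far edge, bystander: 0 as it stands, 0.76 thrown.
There are look-alikes about, which are no part of the job. Of the things shaped like the tray, the stainless one is meant.

How it is judged:
By the outcome, as a careful person would: the job done as asked, in the order asked, and still so for the second after the job is handed in, with the robot touching nothing.
It also fails if it takes over 61 s, if anything falls off the work surface, if the arm or the gripper's body presses on something with over 40 N, if the wrist force passes 120 N, or if a joint passes its speed limit or range.

## Working session

There is one attempt and no reset: what is moved stays moved. The work goes in short steps, Python scripts to look and compute and a shell command to move; the robot and the scene stay as the last step left them, time stands still between calls to the robot, and variables do not carry over. Pictures are saved under pics/ and viewed, and the job is handed in when it is done.

```bash
mkdir -p pics; ls; python3 - <<'E'
from plant import *
import cv2
for n in ("side","top"):
    im=read_camera(n); cv2.imwrite(f"pics/{n}0.png",im[:,:,::-1]); print(n,camera_params(n))
s=read_state(); print(s, tip_reach)
E
```

```text
pics
side {'fov_y': 43.65467557774987, 'cx': 319.89104788092635, 'cy': 241.6057584921161, 'position': array([-0.16864537, -0.7052513 ,  1.11991452]), 'rotation': array([-2.25645376,  1.01495921, -0.38480936])}
top {'fov_y': 55.3533784283673, 'cx': 320.3745997005345, 'cy': 246.41231911646196, 'position': array([ 0.31318709, -0.09989494,  1.21310386]), 'rotation': array([-2.16200094,  2.10727612, -0.19953571])}
{'t': 0.1, 'q': array([ 1.15359887e+00,  1.31097058e-01,  1.48917815e+00,  1.85812227e-06,
        1.52299101e+00, -8.54140940e-02]), 'dq': array([ 0.00136889, -0.00043323, -0.00388179,  0.00062348, -0.00111289,
       -0.00064346]), 'joint_torque': array([ 1.55263744e-03, -5.61343646e+01, -4.93094516e+01,  7.69697875e-02,
        2.92068534e-02, -3.68379392e-05]), 'tool_pos': array([0.19522174, 0.56682614, 0.22868124]), 'orientation': array([-5.18707915e-01, -3.09805004e+00,  2.54518958e-03]), 'force': array([ 0.97379858, -0.41300959,  0.56231599]), 'wrist_torque': array([ 0.03279311,  0.00442893, -0.00650042]), 'opening': 0.0930198992783691} 0.011
```

View pics/side0.png

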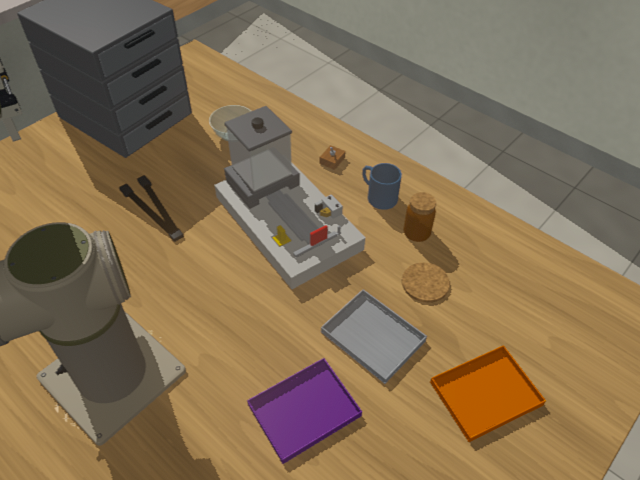

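View pics/top0.png

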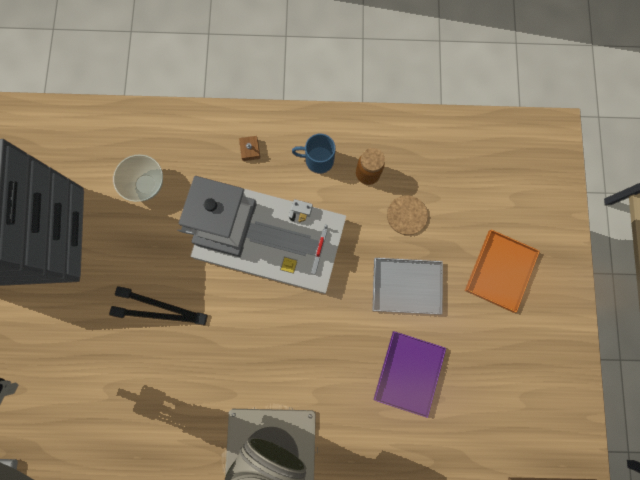

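```bash
cat > h.py <<'E'
import numpy as np, cv2
from plant import *
from scipy.spatial.transform import Rotation as R
def cam(n):
    p=camera_params(n); f=240/np.tan(np.radians(p['fov_y'])/2)
    return np.array(p['position']),R.from_rotvec(p['rotation']).as_matrix(),f,p['cx'],p['cy']
def proj(n,X):
    P,M,f,cx,cy=cam(n); c=(np.atleast_2d(X)-P)@M
    return np.c_[cx+f*c[:,0]/c[:,2],cy+f*c[:,1]/c[:,2]]
def onplane(n,px,z):
    P,M,f,cx,cy=cam(n); px=np.atleast_2d(px)
    d=np.c_[(px[:,0]-cx)/f,(px[:,1]-cy)/f,np.ones(len(px))]@M.T
    return P+d*((z-P[2])/d[:,2])[:,None]
E
python3 - <<'E'
from h import *
np.set_printoptions(precision=3,suppress=True)
for n in("side","top"):
    print(n,proj(n,[[0,0,0],read_state()['tool_pos']]))
    for q in ("pocket","catch","gate","tab","chock","tray","dispenser","cork","toggle"):
        r=tip_of(n,q); print(q,[(np.round(d['pixel'],1),round(d['confidence'],2)) for d in r][:4])
print(read_state()['t'])
E
```

```text
side [[112.501 374.278]
 [ 10.317 124.295]]
pocket [(array([281.9, 241.4]), 0.75)]
catch [(array([319.8, 215.3]), 0.56)]
gate [(array([314.2, 239.4]), 0.94)]
tab [(array([319.2, 238. ]), 0.57)]
chock [(array([281.8, 245. ]), 0.8), (array([422.1, 280.1]), 0.28), (array([371.9, 333.8]), 0.25)]
tray [(array([484.4, 392.9]), 0.87), (array([372.3, 334.1]), 0.77), (array([306.9, 408.5]), 0.77)]
dispenser [(array([291.9, 227.7]), 0.56)]
cork [(array([422.7, 281.9]), 0.56)]Traceback (most recent call last):
  File "<stdin>", line 6, in <module>
ValueError: it knows: bowl, catch, chock, cork, dispenser, gate, jar, mug, pocket, tab, tongs, tray
```

```bash
python3 - <<'E'
import cv2
a=cv2.imread('pics/side0.png')[130:290,200:400]; b=cv2.imread('pics/top0.png')[170:300,170:360]
cv2.imwrite('pics/sc.png',cv2.resize(a,None,fx=3.75,fy=3.75,interpolation=cv2.INTER_CUBIC))
cv2.imwrite('pics/tc.png',cv2.resize(b,None,fx=4,fy=4,interpolation=cv2.INTER_CUBIC))
E
```

```text
(no output)
```

View pics/sc.png

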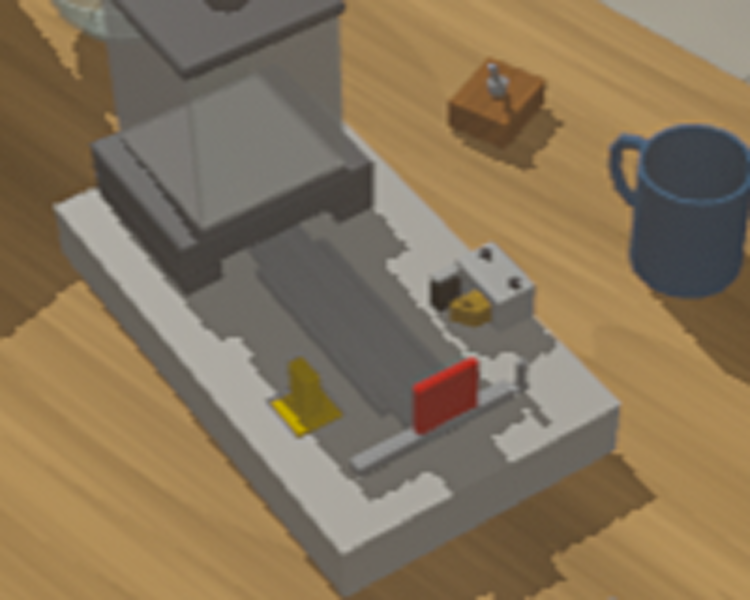

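View pics/tc.png

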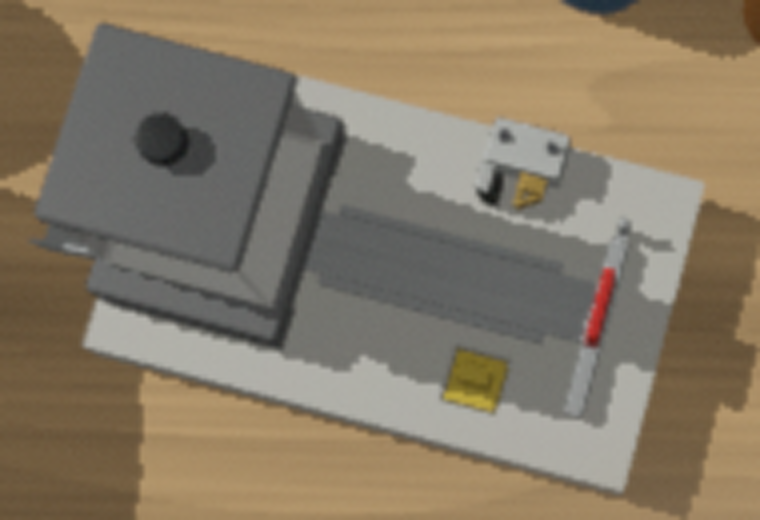

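```bash
python3 - <<'E'
from h import *
from scipy.optimize import least_squares
np.set_printoptions(precision=4,suppress=True)
L=np.array([[-.160,-.105,.045],[-.160,.105,.045],[.200,.105,.045]])
T=np.array([[346,215.3],[325.75,293],[191,257]]);S=np.array([[365.3,238.8],[291.5,277.2],[214.9,185.5]])
def W(p,X): 
    c,s=np.cos(p[2]),np.sin(p[2]); X=np.atleast_2d(X)
    return np.c_[p[0]+c*X[:,0]-s*X[:,1],p[1]+s*X[:,0]+c*X[:,1],X[:,2]]
f=lambda p:np.r_[(proj("top",W(p,L))-T).ravel(),(proj("side",W(p,L))-S).ravel()]
r=least_squares(f,[.5,.0,1.57]);p=r.x;print(p,r.fun)
for n,px in(("top",T),("side",S)):
    print(n,onplane(n,px,.045))
# gate tab top centre : z=.1 ; top px of tab top edges
for n,px,z in(("top",[(600/4+170,305/4+170)],.1),("side",[(445/3.75+200,377/3.75+130)],.1),("side",[(284,244)],.045)):
    w=onplane(n,px,z)[0]; c,s=np.cos(p[2]),np.sin(p[2]); d=w[:2]-p[:2]; print(n,w,'disp',c*d[0]+s*d[1],-s*d[0]+c*d[1])
print('chock fin',W(p,[[-.05,.06,.081]]), proj("top",W(p,[[-.05,.06,.081]])),proj("side",W(p,[[-.05,.06,.081]])))
print('pocket',proj("side",W(p,[[-.05,.06,.045]])),proj("top",W(p,[[-.05,.06,.045]])))
# tray, rough
print(onplane("top",[(374,258),(442,260),(442,314),(375,312)],.02),onplane("side",[(366,292),(426,340),(388,381),(322,331)],.02))
for n in("top",):
    for q in ("pocket","catch","gate","tab","chock","tray","dispenser"):
        r=tip_of(n,q); print(q,[(np.round(d['pixel'],1),round(d['confidence'],2)) for d in r][:4])
print(read_state()['t'])
E
```

```text
[0.5409 0.0021 1.3327] [ 0.9167 -0.0891  0.5982 -0.4148  0.1886 -0.9395 -0.297  -0.9786 -0.6464
  0.8677 -1.1389 -0.1717]
top [[ 0.6049 -0.1757  0.045 ]
 [ 0.4001 -0.1271  0.045 ]
 [ 0.4836  0.2216  0.045 ]]
side [[ 0.6033 -0.1806  0.045 ]
 [ 0.4039 -0.128   0.045 ]
 [ 0.4876  0.2186  0.045 ]]
top [ 0.5108 -0.109   0.1   ] disp -0.11512716297795925 0.003057850726211734
side [ 0.5125 -0.1128  0.1   ] disp -0.11843633052550057 0.0004998472809913425
side [ 0.4634 -0.0482  0.045 ] disp -0.06719406065286597 0.06353667754678423
chock fin [[ 0.4708 -0.0323  0.081 ]] [[288.7711 262.5399]] [[280.6933 228.6568]]
pocket [[281.322  238.7817]] [[289.5357 264.4922]]
[[ 0.4974 -0.253   0.02  ]
 [ 0.4968 -0.433   0.02  ]
 [ 0.3554 -0.4299  0.02  ]
 [ 0.3562 -0.2562  0.02  ]] [[ 0.4985 -0.2683  0.02  ]
 [ 0.4855 -0.4411  0.02  ]
 [ 0.3557 -0.4386  0.02  ]
 [ 0.3556 -0.2618  0.02  ]]
pocket [(array([288.4, 263.2]), 0.57)]
catch [(array([296.1, 221.8]), 0.62)]
gate [(array([322. , 247.5]), 0.61)]
tab [(array([321.6, 246.5]), 0.67)]
chock [(array([288.8, 266.3]), 0.75)]
tray [(array([499.6, 271.1]), 0.93), (array([406.9, 286.8]), 0.7), (array([411. , 375.1]), 0.57), (array([318.5, 248.1]), 0.43)]
dispenser [(array([279.5, 240.6]), 0.61)]
0.85
```

Side and top views: the chock is the yellow fin and foot at top px (289,264) / side px (282,236). The brass catch bolt at top px (302,217) is also yellowish but belongs to the catch, so it's not the chock. Tray-shaped things in the top view are orange (500,271), grey steel (407,287) and purple (411,375), and I choose the grey one. The close crops confirm the yellow fin standing on its foot in the pocket, with the red tab at disp x ≈ -116.

Next I raise the tool and travel over.

```bash
python3 - <<'E'
import cv2
b=cv2.imread('pics/top0.png')[225:425,350:550]
cv2.imwrite('pics/trayc.png',cv2.resize(b,None,fx=2.8,fy=2.8,interpolation=cv2.INTER_CUBIC))
E
cat >> h.py <<'E'
DP=(0.5409,0.0021,1.3327)
def D2W(X,p=DP):
    c,s=np.cos(p[2]),np.sin(p[2]); X=np.atleast_2d(X)
    return np.c_[p[0]+c*X[:,0]-s*X[:,1],p[1]+s*X[:,0]+c*X[:,1],X[:,2]]
def W2D(X,p=DP):
    c,s=np.cos(p[2]),np.sin(p[2]); X=np.atleast_2d(X)-[p[0],p[1],0]
    return np.c_[c*X[:,0]+s*X[:,1],-s*X[:,0]+c*X[:,1],X[:,2]]
def go(target):
    s=read_state(); M=R.from_rotvec(s['orientation']).as_matrix()
    print('t',round(s['t'],2),'tool',np.round(s['tool_pos'],4),'disp',np.round(W2D(s['tool_pos']),4),'yaw_y',round(np.degrees(np.arctan2(M[1,1],M[0,1])),2),'tilt',np.round(M[:,2],3),
     '\n d_tool',np.round(M.T@(np.array(target)-s['tool_pos']),4),'F',np.round(s['force'],2),'open',round(s['opening'],4))
E
python3 -m creep '[[0,0,-0.02,0,0],[0,0,-0.02,0,0],[0,0,-0.02,0,0],[0,0,-0.02,0,0]]' 10
python3 -m creep '[[-0.019,-0.02,0,0,40],[-0.019,-0.02,0,0,80],[-0.019,-0.02,0,0,120],[-0.019,-0.02,0,0,167],[-0.019,-0.02,0,0,167],[-0.019,-0.02,0,0,167],[-0.019,-0.02,0,0,167],[-0.019,-0.02,0,0,167],[-0.019,-0.02,0,0,167],[-0.019,-0.02,0,0,167],[-0.019,-0.02,0,0,167],[-0.019,-0.02,0,0,167]]'
python3 -m creep '[[-0.019,-0.02,0,0,167],[-0.019,-0.02,0,0,167],[-0.019,-0.02,0,0,167],[-0.019,-0.02,0,0,167],[-0.019,-0.02,0,0,167],[-0.019,-0.02,0,0,167],[-0.019,-0.02,0,0,167],[-0.019,-0.02,0,0,167],[-0.019,-0.02,0,0,167],[-0.019,-0.02,0,0,167],[-0.019,-0.02,0,0,167],[-0.019,-0.02,0,0,167]]'
python3 -m creep '[[0,0,0,0.123,167],[0,0,0,0.123,167],[0,0,0,0.123,167],[0,0,0,0.123,167],[0,0,0,0.123,167],[0,0,0,0.123,167],[0,0,0,0.123,167],[0,0,0,0.123,167],[0,0,0,0.123,167],[0,0,0,0.123,167],[0,0,0,0.123,167],[0,0,0,0.123,167]]'
python3 -c "
from h import *
go([.4708,-.0323,.16])"
```

```text
t: 1.18
tool_pos: [0.1954, 0.5671, 0.3104]
orientation: [-0.519, -3.098, 0.0]
force: [0.3, 0.2, -0.5]
opening: 0.0927
t: 2.18
tool_pos: [0.3331, 0.2649, 0.3099]
orientation: [0.518, 3.098, 0.001]
force: [0.4, -0.4, 0.6]
opening: 0.0322
t: 3.18
tool_pos: [0.4706, -0.0365, 0.3099]
orientation: [0.519, 3.098, 0.0]
force: [0.4, 0.1, 0.3]
opening: 0.0319
t: 4.18
tool_pos: [0.4702, -0.0351, 0.3097]
orientation: [2.474, 1.936, 0.0]
force: [0.1, 0.3, 0.4]
opening: 0.032
t 4.18 tool [ 0.4702 -0.0351  0.3097] disp [[-0.0528  0.06    0.3097]] yaw_y -13.93 tilt [ 0.  0. -1.] 
 d_tool [ 2.800e-03 -1.000e-04  1.497e-01] F [0.14 0.28 0.35] open 0.032
```

View pics/trayc.png

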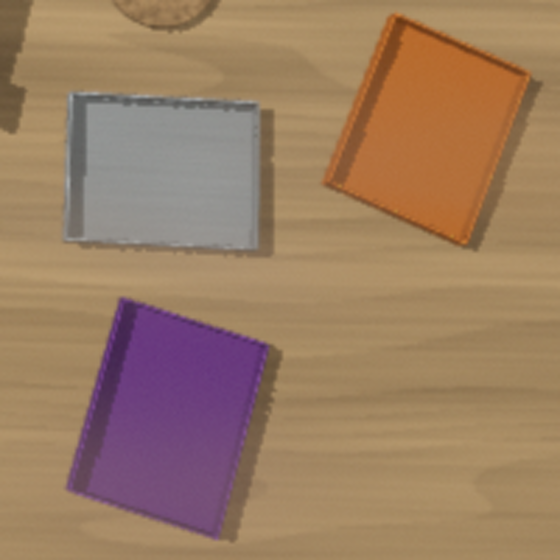

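The crop shows the grey brushed-steel tray centred at top px (407,286), clear of the orange and purple ones. Next I descend partway and look.

```bash

python3 -m creep '[[0.0005,0,0.03,-0.005,167],[0.0005,0,0.03,0,167],[0.0005,0,0.03,0,167],[0.0005,0,0.03,0,167],[0.0005,0,0.03,0,167],[0.0005,0,0.03,0,167],[0,0,0.01,0,167],[0,0,0,0,167]]'
python3 - <<'E'
from h import *
go([.4708,-.0323,.060])
a=read_camera("side");b=read_camera("top")
a=cv2.resize(a[180:280,220:345],None,fx=5,fy=5,interpolation=cv2.INTER_CUBIC);b=cv2.resize(b[200:300,220:345],None,fx=5,fy=5,interpolation=cv2.INTER_CUBIC)
cv2.imwrite('pics/g1s.png',a[:,:,::-1]);cv2.imwrite('pics/g1t.png',b[:,:,::-1])
E
```

```text
t: 4.85
tool_pos: [0.4686, -0.0317, 0.1167]
orientation: [-2.46, -1.947, 0.006]
force: [-0.1, 0.6, 0.1]
opening: 0.032
t 4.85 tool [ 0.4686 -0.0317  0.1167] disp [[-0.05    0.0623  0.1167]] yaw_y -13.29 tilt [-0.006  0.001 -1.   ] 
 d_tool [-0.      0.0026  0.0567] F [-0.12  0.57  0.05] open 0.032
```

View pics/g1s.png

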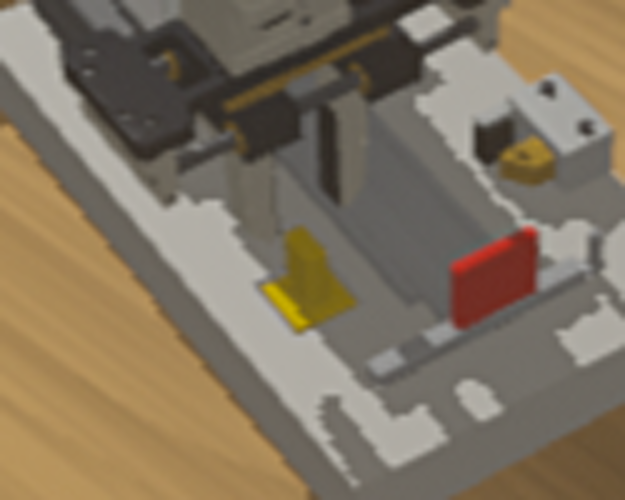

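View pics/g1t.png

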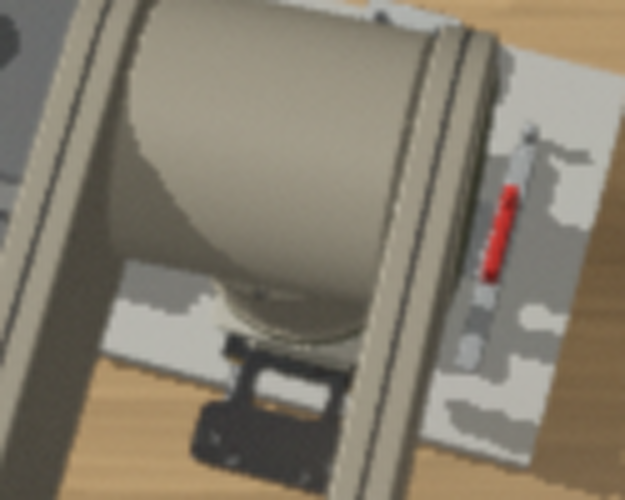

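```bash
python3 - <<'E'
from h import *
a=read_camera("side")
s=read_state();M=R.from_rotvec(s['orientation']).as_matrix()
big=cv2.resize(a[200:260,250:325],None,fx=10,fy=10,interpolation=cv2.INTER_CUBIC)[:,:,::-1].copy()
def dr(X,col):
    for u,v in proj("side",X):
        cv2.circle(big,(int((u+.5-250)*10),int((v+.5-200)*10)),3,col,-1)
fin=np.array([[x,y,z] for x in(-.061,-.039) for y in(.054,.066) for z in(.045,.081)])
foot=np.array([[x,y,.045] for x in(-.067,-.033) for y in(.043,.077)])
dr(D2W(fin),(255,0,0));dr(D2W(foot),(255,0,255))
tips=np.array([[x,y,.011] for x in(-.0075,.0075) for y in(-.016,.016)])
dr(s['tool_pos']+tips@M.T,(0,255,0))
cv2.imwrite('pics/ov.png',big)
E
```

```text
(no output)
```

View pics/ov.png

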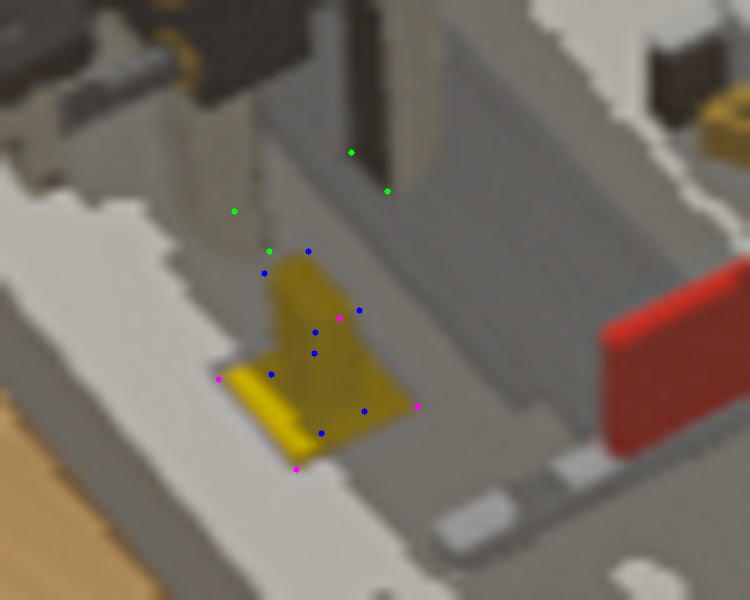

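The overlay puts the modelled fin and foot corners within about 1 px of the picture (fin top near side px (281,229)), and the fingers straddle the fin. Next I centre, descend and close.

```bash

python3 -m creep '[[0,0.0013,0.0,0,167],[0,0.0013,0.01,0,167],[0,0,0.015,0,167],[0,0,0.015,0,167],[0,0,0.01,0,167],[0,0,0.005,0,167],[0,0,0,0,167],[0,0,0,0,167]]' 20
python3 -c "
from h import *
go([.4708,-.0323,.060])"
```

```text
t: 5.67
tool_pos: [0.4736, -0.0328, 0.0649]
orientation: [2.464, 1.949, 0.0]
force: [-0.0, -1.1, 0.2]
opening: 0.0323
t 5.67 tool [ 0.4736 -0.0328  0.0649] disp [[-0.0498  0.0572  0.0649]] yaw_y -13.29 tilt [ 0.  0. -1.] 
 d_tool [-0.0002 -0.0028  0.0049] F [-0.01 -1.13  0.22] open 0.0323
```

```bash

python3 -m creep '[[0,-0.0028,0.005,0.006,167],[0,0,0,0,167],[0,0,0,0,255],[0,0,0,0,255],[0,0,0,0,255],[0,0,0,0,255],[0,0,0,0,255]]' 20
python3 -c "
from h import *
go([.4708,-.0323,.060])"
```

```text
t: 6.25
tool_pos: [0.4708, -0.0321, 0.0598]
orientation: [2.469, 1.942, 0.0]
force: [1.0, -0.8, 1.8]
opening: 0.0117
t 6.25 tool [ 0.4708 -0.0321  0.0598] disp [[-0.0498  0.06    0.0598]] yaw_y -13.63 tilt [ 0. -0. -1.] 
 d_tool [-0.0002  0.     -0.0002] F [ 1.02 -0.78  1.81] open 0.0117
```

Fin gripped (11.7 mm opening). Lifting straight up.

```bash

python3 -m creep '[[0,0,-0.004,0,255],[0,0,-0.006,0,255],[0,0,-0.01,0,255],[0,0,-0.015,0,255],[0,0,-0.02,0,255],[0,0,-0.02,0,255],[0,0,-0.02,0,255],[0,0,-0.02,0,255],[0,0,-0.02,0,255],[0,0,-0.01,0,255],[0,0,0,0,255]]' 25
python3 - <<'E'
from h import *
a=read_camera("side");b=read_camera("top")
cv2.imwrite('pics/l1.png',np.vstack([a[120:420,180:580]])[:,:,::-1].repeat(2,0).repeat(2,1)[:600,:800])
bb=b[240:335,355:465]
cv2.imwrite('pics/tr.png',cv2.resize(bb,None,fx=6,fy=6,interpolation=cv2.INTER_CUBIC)[:,:,::-1])
go([.427,-.345,.2])
E
```

```text
t: 7.17
tool_pos: [0.4721, -0.0323, 0.208]
orientation: [2.467, 1.94, 0.005]
force: [0.7, 1.1, -1.8]
opening: 0.012
t 7.27 tool [ 0.4706 -0.0321  0.2045] disp [[-0.0498  0.0603  0.2045]] yaw_y -13.64 tilt [ 0. -0. -1.] 
 d_tool [-0.3144  0.0314  0.0045] F [ 0.12 -1.1  -0.97] open 0.0118
```

View pics/l1.png

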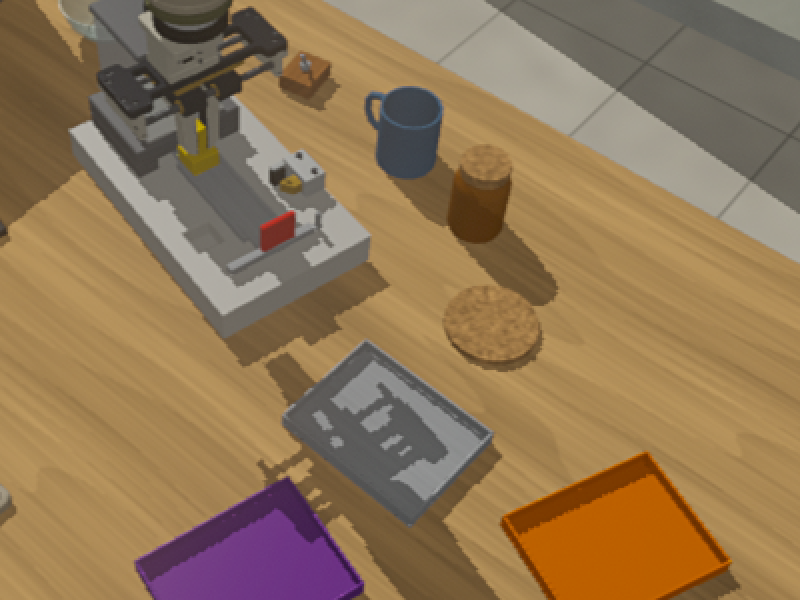

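View pics/tr.png

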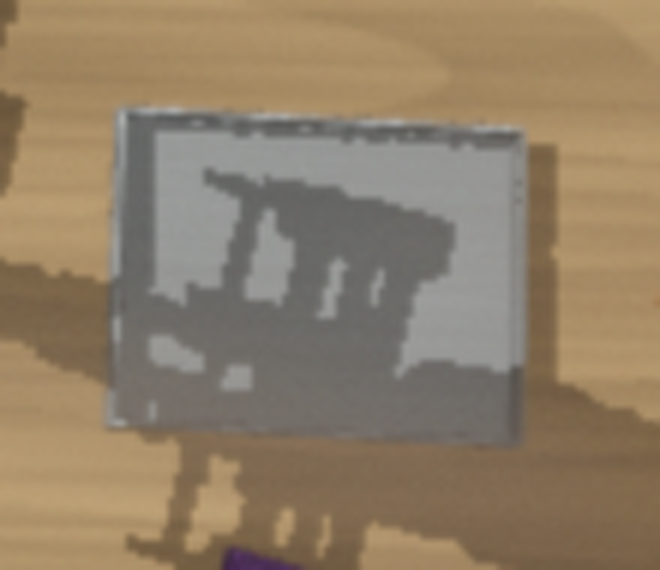

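Chock lifted cleanly out of the pocket (side px 280,195), and the empty pocket shows at about (281,238). The steel tray's rim corners in the top view are (375,258), (442,262), (442,314) and (373,311). Next I travel to the tray.

```bash

python3 -m creep '[[-0.01,0.001,0,0,255],[-0.02,0.002,0,0,255],[-0.03,0.003,0,0,255],[-0.035,0.0035,0,0,255],[-0.035,0.0035,0,0,255],[-0.035,0.0035,0,0,255],[-0.035,0.0035,0,0,255],[-0.035,0.003,0,0,255],[-0.035,0.003,0,0,255],[-0.026,0.003,0,0,255],[-0.014,0.002,0,0,255],[-0.008,0.001,0,0,255]]'
python3 -m creep '[[0,0,0.01,0,255],[0,0,0.02,0,255],[0,0,0.025,0,255],[0,0,0.025,0,255],[0,0,0.02,0,255],[0,0,0.01,0,255],[0,0,0,0,255],[0,0,0,0,255]]'
python3 - <<'E'
from h import *
a=read_camera("side")
cv2.imwrite('pics/p1.png',cv2.resize(a[240:400,290:460],None,fx=3.5,fy=3.5,interpolation=cv2.INTER_CUBIC)[:,:,::-1])
go([.425,-.348,.041])
E
```

```text
t: 8.27
tool_pos: [0.4253, -0.3502, 0.2029]
orientation: [-2.47, -1.937, 0.001]
force: [0.9, -0.6, -0.3]
opening: 0.0118
t: 8.93
tool_pos: [0.4269, -0.3475, 0.0943]
orientation: [-2.467, -1.943, -0.0]
force: [-0.6, -0.0, 0.1]
opening: 0.0117
t 8.98 tool [ 0.4275 -0.3484  0.0956] disp [[-0.3674  0.0275  0.0956]] yaw_y -13.58 tilt [ 0.001 -0.001 -1.   ] 
 d_tool [-0.0002 -0.0026  0.0546] F [ 0.14  0.08 -1.  ] open 0.0118
```

View pics/p1.png

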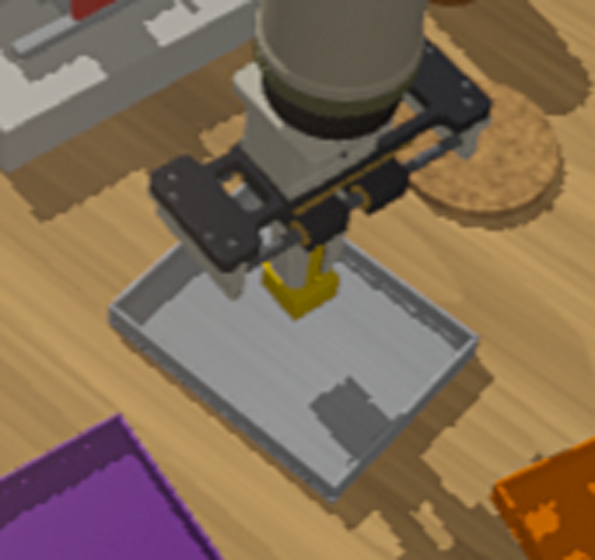

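The chock hangs over the tray floor, a little toward the far end from the middle in the view (crop 300,295). Lowering.

```bash

python3 -m creep '[[0,-0.001,0.015,0,255],[0,-0.001,0.015,0,255],[0,0,0.01,0,255],[0,0,0.006,0,255],[0,0,0.004,0,255],[0,0,0.002,0,255],[0,0,0.001,0,255],[0,0,0,0,255]]'
python3 -c "
from h import *
go([.425,-.348,.041])"
```

```text
t: 9.65
tool_pos: [0.4252, -0.3485, 0.0421]
orientation: [2.469, 1.941, 0.0]
force: [0.4, 0.5, -0.4]
opening: 0.0119
t 9.65 tool [ 0.4252 -0.3485  0.0421] disp [[-0.368   0.0297  0.0421]] yaw_y -13.64 tilt [ 0.001 -0.001 -1.   ] 
 d_tool [ 0.0004 -0.0003  0.0011] F [ 0.36  0.5  -0.38] open 0.0119
```

```bash

python3 -m creep '[[0,0,0.001,0,255],[0,0,0.001,0,255],[0,0,0,0,255]]'
python3 -m creep '[[0,0,0.0005,0,255],[0,0,0.0005,0,255],[0,0,0,0,255]]'
```

```text
t: 9.9
tool_pos: [0.425, -0.3484, 0.0398]
orientation: [2.469, 1.942, 0.0]
force: [-0.3, 0.1, -0.5]
opening: 0.0116
t: 10.15
tool_pos: [0.4251, -0.3485, 0.0398]
orientation: [2.469, 1.942, -0.0]
force: [-3.1, 2.7, 8.8]
opening: 0.0119
```

Touchdown (8.8 N up). Releasing and rising.

```bash

python3 -m creep '[[0,0,-0.0005,0,255],[0,0,0,0,200],[0,0,0,0,170],[0,0,0,0,170],[0,0,0,0,170]]'
python3 -m creep '[[0,0,-0.005,0,170],[0,0,-0.01,0,170],[0,0,-0.02,0,170],[0,0,-0.025,0,170],[0,0,-0.025,0,170],[0,0,-0.025,0,170],[0,0,-0.025,0,170],[0,0,-0.02,0,170],[0,0,-0.01,0,170],[0,0,0,0,170]]'
python3 - <<'E'
from h import *
a=read_camera("side")
cv2.imwrite('pics/p2.png',cv2.resize(a[160:400,230:460],None,fx=2.5,fy=2.5,interpolation=cv2.INTER_CUBIC)[:,:,::-1])
# push start: tab face at disp x ~ -.117-.004
w=D2W([[-.150,0,.075]])[0]
go([w[0],w[1],.2]); print(w)
for cam_,q in(("side","gate"),("side","tab")):
    print(q,[(np.round(d['pixel'],1),d['confidence']) for d in tip_of(cam_,q)][:2])
for gx in(-.12,-.114,-.108): print(gx,proj("side",D2W([[gx,0,.047],[gx-.004,0,.075]])))
E
```

```text
t: 10.57
tool_pos: [0.4248, -0.3482, 0.039]
orientation: [-2.469, -1.942, 0.0]
force: [0.1, -0.4, 0.2]
opening: 0.0302
t: 11.4
tool_pos: [0.4262, -0.3495, 0.208]
orientation: [2.465, 1.938, 0.001]
force: [0.4, -0.3, -0.3]
opening: 0.0312
t 11.45 tool [ 0.4255 -0.3488  0.2057] disp [[-0.3682  0.0294  0.2057]] yaw_y -13.64 tilt [ 0.002 -0.002 -1.   ] 
 d_tool [0.2182 0.0294 0.0054] F [-0.1  -0.21 -0.35] open 0.0314
[ 0.50552204 -0.14366831  0.075     ]
gate [(array([315.3, 240.9]), 0.74)]
tab [(array([320.9, 237.6]), 0.77)]
-0.12 [[319.06419004 245.89452453]
 [320.15018032 239.15812049]]
-0.114 [[317.59895534 244.28082178]
 [318.65761309 237.53250849]]
-0.108 [[316.14031469 242.67438121]
 [317.17187651 235.91433603]]
```

View pics/p2.png

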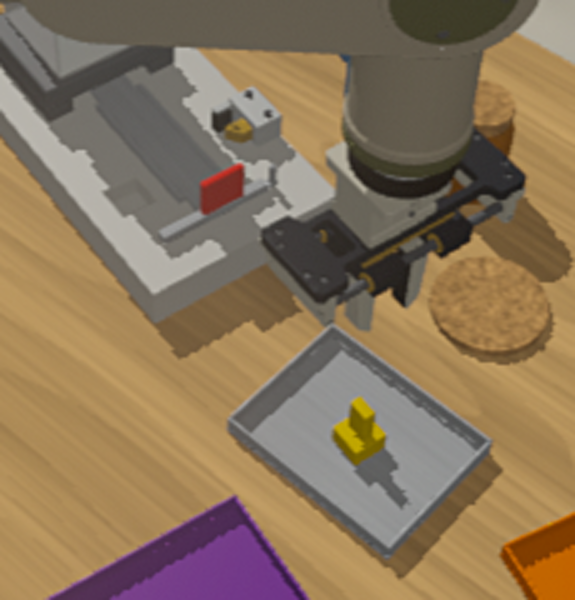

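The chock stands upright in the steel tray (side px 374,333) and the gate tab is still at about side px (320,237). With the jaws shut, I move to behind the tab.

```bash

python3 -m creep '[[0.01,0.001,0,0,255],[0.02,0.003,0,0,255],[0.03,0.004,0,0,255],[0.032,0.004,0,0,255],[0.034,0.005,0,0,255],[0.034,0.005,0,0,255],[0.03,0.004,0,0,255],[0.02,0.003,0,0,255],[0.008,0.0005,0,0,255],[0,0,0,0,255]]' 20
python3 -m creep '[[0,0,0.01,0,255],[0,0,0.02,0,255],[0,0,0.025,0,255],[0,0,0.025,0,255],[0,0,0.02,0,255],[0,0,0.015,0,255],[0,0,0.01,0,255],[0,0,0.005,0,255],[0,0,0,0,255],[0,0,0,0,255]]' 
python3 - <<'E'
from h import *
w=D2W([[-.150,0,.075]])[0]
go(w)
a=read_camera("side")
cv2.imwrite('pics/q1.png',cv2.resize(a[180:280,250:370],None,fx=6,fy=6,interpolation=cv2.INTER_CUBIC)[:,:,::-1])
E
```

```text
t: 12.38
tool_pos: [0.5047, -0.141, 0.2027]
orientation: [-2.465, -1.944, 0.001]
force: [-0.4, -0.7, -0.2]
opening: 0.0002
t: 13.22
tool_pos: [0.505, -0.1439, 0.0745]
orientation: [2.47, 1.941, 0.0]
force: [1.1, -0.1, 0.3]
opening: 0.0004
t 13.22 tool [ 0.505  -0.1439  0.0745] disp [[-0.1503  0.0004  0.0745]] yaw_y -13.68 tilt [ 0. -0. -1.] 
 d_tool [ 0.0003  0.0004 -0.0005] F [ 1.09 -0.11  0.32] open 0.0004
```

View pics/q1.png

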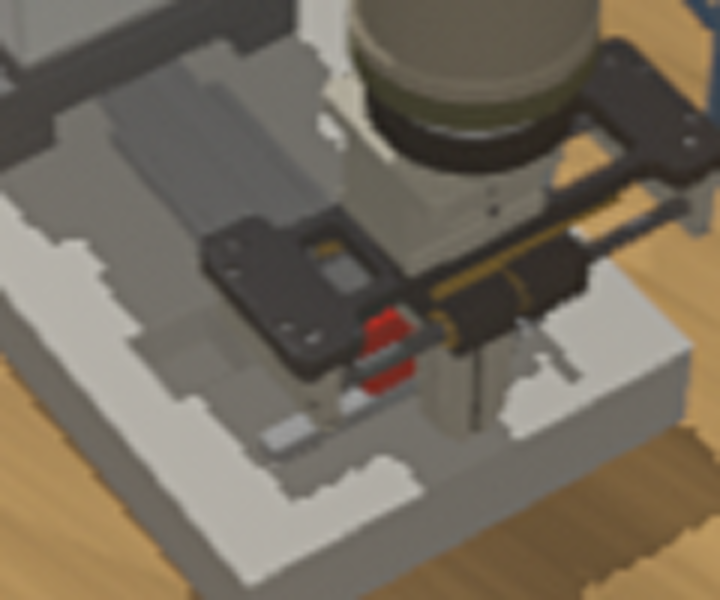

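Closed fingers stand behind the red tab (side px ≈ 327,250), on the slide line. Next I approach to contact.

```bash

python3 -m creep '[[0.006,0,0,0,255],[0.006,0,0,0,255],[0.002,0,0,0,255],[0.002,0,0,0,255]]'
python3 -m creep '[[0.002,0,0,0,255],[0.002,0,0,0,255],[0.001,0,0,0,255]]'
python3 -m creep '[[0.001,0,0,0,255],[0.001,0,0,0,255],[0.001,0,0,0,255],[0,0,0,0,255]]'
python3 -c "
from h import *
go(D2W([[-.1,0,.075]])[0])"
```

```text
t: 13.6
tool_pos: [0.5092, -0.1272, 0.0747]
orientation: [2.468, 1.943, 0.001]
force: [-0.4, -0.9, 0.3]
opening: 0.0006
t: 13.85
tool_pos: [0.51, -0.1226, 0.0742]
orientation: [2.469, 1.942, 0.0]
force: [-0.7, -0.2, 0.1]
opening: 0.0003
t: 14.18
tool_pos: [0.5105, -0.1205, 0.0741]
orientation: [2.469, 1.941, -0.001]
force: [-1.9, -4.5, 0.4]
opening: 0.0003
t 14.18 tool [ 0.5105 -0.1205  0.0741] disp [[-0.1263  0.0007  0.0741]] yaw_y -13.65 tilt [-0.    -0.001 -1.   ] 
 d_tool [ 0.0263  0.0007 -0.0009] F [-1.92 -4.52  0.41] open 0.0003
```

Contact, about 4.9 N, with the gate origin at roughly tool x + 11.5 mm.

```bash

python3 -m creep '[[0.001,0,0,0,255],[0.002,0,0,0,255],[0.002,0,0,0,255],[0.0025,0,0,0,255],[0.0025,0,0,0,255],[0.0025,0,0,0,255],[0.0025,0,0,0,255]]'
python3 -m creep '[[0.0025,0,0,0,255],[0.0025,0,0,0,255],[0.0025,0,0,0,255],[0.0025,0,0,0,255],[0.002,0,0,0,255],[0.0015,0,0,0,255],[0.0015,0,0,0,255]]'
python3 -m creep '[[0.0015,0,0,0,255],[0.001,0,0,0,255],[0.001,0,0,0,255]]'
python3 -c "
from h import *
go(D2W([[-.1,0,.075]])[0])"
```

```text
t: 14.77
tool_pos: [0.514, -0.106, 0.0741]
orientation: [2.469, 1.941, -0.001]
force: [-2.2, -5.9, 0.1]
opening: 0.0006
t: 15.35
tool_pos: [0.5175, -0.0915, 0.0741]
orientation: [2.469, 1.941, -0.001]
force: [-2.5, -6.0, 0.8]
opening: 0.0005
t: 15.6
tool_pos: [0.5183, -0.0881, 0.0742]
orientation: [2.469, 1.941, -0.001]
force: [-2.4, -5.8, 0.6]
opening: -0.0
t 15.6 tool [ 0.5183 -0.0881  0.0742] disp [[-0.093   0.0006  0.0742]] yaw_y -13.66 tilt [-0.    -0.001 -1.   ] 
 d_tool [-0.007   0.0006 -0.0008] F [-2.37 -5.79  0.63] open -0.0
```

```bash

python3 -m creep '[[0.001,0,0,0,255],[0.001,0,0,0,255],[0.001,0,0,0,255]]'|sed -n '1,2p;4p'
python3 -m creep '[[0.001,0,0,0,255],[0.001,0,0,0,255],[0.001,0,0,0,255]]'|sed -n '1,2p;4p'
python3 -m creep '[[0.001,0,0,0,255],[0.001,0,0,0,255],[0.001,0,0,0,255]]'|sed -n '1,2p;4p'
```

```text
t: 15.85
tool_pos: [0.519, -0.0853, 0.0741]
force: [-1.0, -6.4, 0.1]
t: 16.1
tool_pos: [0.5197, -0.0823, 0.0741]
force: [-1.4, -5.9, 0.4]
t: 16.35
tool_pos: [0.5204, -0.0795, 0.0741]
force: [-1.7, -7.0, 0.2]
```

```bash

python3 -m creep '[[0.001,0,0,0,255],[0.001,0,0,0,255],[0.001,0,0,0,255]]'|sed -n '1,2p;4p'
python3 -m creep '[[0.001,0,0,0,255],[0.001,0,0,0,255],[0.001,0,0,0,255]]'|sed -n '1,2p;4p'
python3 -m creep '[[0.001,0,0,0,255],[0.001,0,0,0,255],[0.001,0,0,0,255]]'|sed -n '1,2p;4p'
```

```text
t: 16.6
tool_pos: [0.5211, -0.0766, 0.0741]
force: [-1.9, -5.8, 0.8]
t: 16.85
tool_pos: [0.5219, -0.0737, 0.0742]
force: [-0.8, -6.3, -0.2]
t: 17.1
tool_pos: [0.5225, -0.0708, 0.0741]
force: [-1.9, -6.6, 0.6]
```

```bash

python3 -m creep '[[0.001,0,0,0,255],[0.001,0,0,0,255],[0.001,0,0,0,255]]'|sed -n '1,2p;4p'
python3 -m creep '[[0.001,0,0,0,255],[0.001,0,0,0,255],[0.001,0,0,0,255]]'|sed -n '1,2p;4p'
python3 -m creep '[[0.001,0,0,0,255],[0.001,0,0,0,255],[0.001,0,0,0,255]]'|sed -n '1,2p;4p'
python3 -m creep '[[0.001,0,0,0,255],[0.001,0,0,0,255],[0.001,0,0,0,255]]'|sed -n '1,2p;4p'
```

```text
t: 17.35
tool_pos: [0.5233, -0.0679, 0.0741]
force: [-2.9, -7.6, 0.8]
t: 17.6
tool_pos: [0.5237, -0.0662, 0.0742]
force: [-3.2, -13.0, -0.1]
t: 17.85
tool_pos: [0.5243, -0.0636, 0.0742]
force: [-4.3, -14.7, 2.0]
t: 18.1
tool_pos: [0.5249, -0.061, 0.0742]
force: [-5.1, -15.9, 1.8]
```

```bash

python3 -m creep '[[0.001,0,0,0,255],[0.001,0,0,0,255]]'|sed -n '1,2p;4p'
python3 -m creep '[[0.001,0,0,0,255],[0.001,0,0,0,255]]'|sed -n '1,2p;4p'
```

```text
t: 18.27
tool_pos: [0.5254, -0.0592, 0.0742]
force: [-5.2, -17.3, 1.2]
t: 18.43
tool_pos: [0.5258, -0.0574, 0.0742]
force: [-4.5, -16.7, 2.2]
```

```bash

python3 -m creep '[[0.001,0,0,0,255],[0.001,0,0,0,255]]'|sed -n '1,2p;4p'
python3 -m creep '[[0.001,0,0,0,255],[0.001,0,0,0,255]]'|sed -n '1,2p;4p'
python3 -m creep '[[0.001,0,0,0,255]]'|sed -n '1,2p;4p'
```

```text
t: 18.6
tool_pos: [0.5262, -0.0556, 0.0742]
force: [-5.6, -17.2, 1.9]
t: 18.77
tool_pos: [0.527, -0.0523, 0.0741]
force: [-3.2, -7.5, 0.1]
t: 18.85
tool_pos: [0.5274, -0.0509, 0.0742]
force: [-1.8, -6.4, 0.5]
```

Click felt at y ≈ -0.054: force dropped from 18 to 7 N. About 3 mm past it now, so I go 2–2.5 mm more.

```bash

python3 -m creep '[[0.001,0,0,0,255],[0.001,0,0,0,255]]'|sed -n '1,2p;4p'
python3 -m creep '[[0.0005,0,0,0,255]]'|sed -n '1,2p;4p'
```

```text
t: 19.02
tool_pos: [0.528, -0.0484, 0.0741]
force: [-1.0, -6.0, 0.6]
t: 19.1
tool_pos: [0.5281, -0.0478, 0.0741]
force: [-1.2, -5.0, 0.3]
```

Now about 6 mm past, with no stop contact. Backing off and checking.

```bash

python3 -c "
from h import *
cv2.imwrite('pics/r0.png',cv2.resize(read_camera('side')[160:280,230:370],None,fx=5,fy=5,interpolation=cv2.INTER_CUBIC)[:,:,::-1])"
python3 -m creep '[[-0.001,0,0,0,255],[-0.001,0,0,0,255],[-0.001,0,0,0,255],[-0.001,0,0,0,255],[-0.002,0,0,0,255],[-0.003,0,0,0,255],[-0.005,0,0,0,255],[-0.008,0,0,0,255],[-0.01,0,0,0,255],[-0.01,0,0,0,255],[-0.01,0,0,0,255],[-0.01,0,0,0,255]]'
python3 -m creep '[[-0.01,0,-0.005,0,255],[-0.01,0,-0.015,0,255],[-0.01,0,-0.02,0,255],[-0.01,0,-0.02,0,255],[-0.02,0,-0.02,0,255],[-0.03,0,-0.02,0,255],[-0.03,0,-0.02,0,255],[-0.03,0,-0.01,0,255],[-0.03,0,0,0,255],[-0.02,0,0,0,255],[0,0,0,0,255],[0,0,0,0,255]]'
python3 - <<'E'
from h import *
a=read_camera("side");b=read_camera("top")
cv2.imwrite('pics/r1.png',cv2.resize(a[100:400,130:530],None,fx=2,fy=2,interpolation=cv2.INTER_CUBIC)[:,:,::-1])
cv2.imwrite('pics/r1t.png',b[:,:,::-1])
go([.4,-.2,.2])
E
```

```text
t: 20.15
tool_pos: [0.5133, -0.1087, 0.0742]
orientation: [2.47, 1.941, -0.0]
force: [0.0, -0.9, 0.2]
opening: 0.0004
t: 21.15
tool_pos: [0.4658, -0.303, 0.2043]
orientation: [-2.472, -1.939, -0.0]
force: [-0.1, 1.5, 0.2]
opening: 0.0005
t 21.25 tool [ 0.4664 -0.3013  0.2041] disp [[-0.3125  0.0009  0.2041]] yaw_y -13.65 tilt [-0.     0.001 -1.   ] 
 d_tool [ 0.0828 -0.0884  0.0042] F [0.09 0.2  0.36] open 0.0009
```

View pics/r0.png

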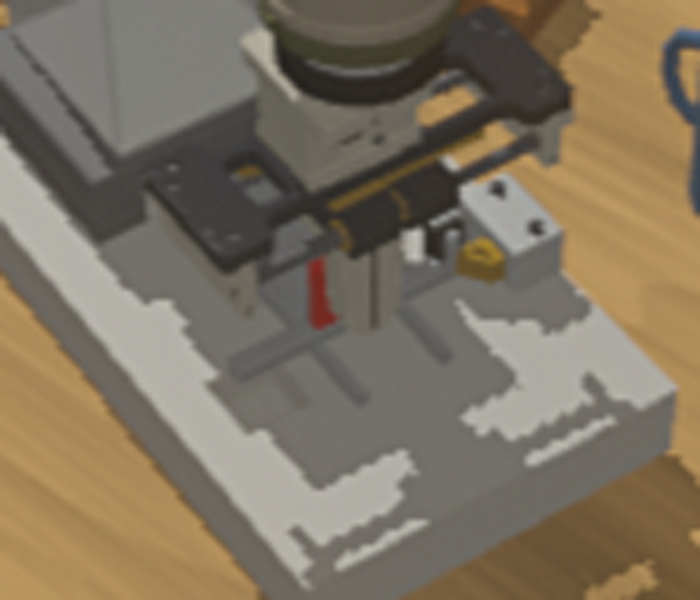

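View pics/r1.png

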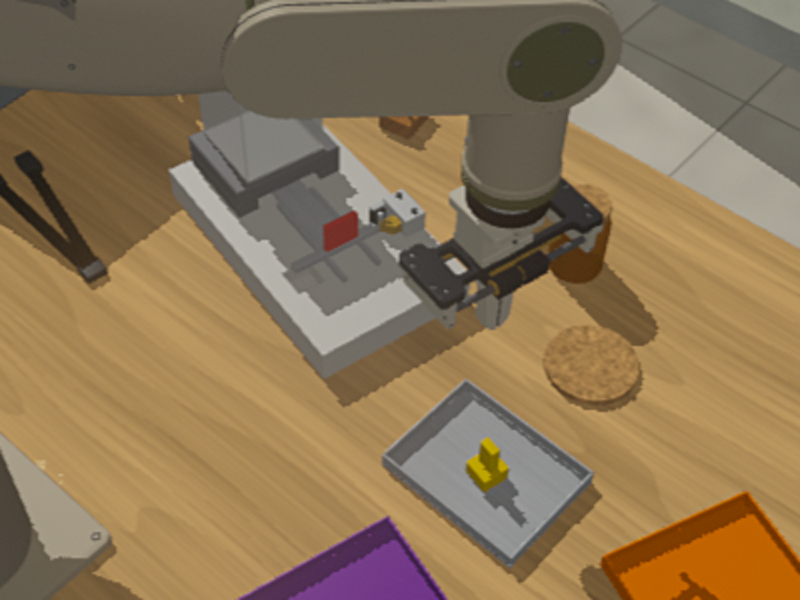

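View pics/r1t.png

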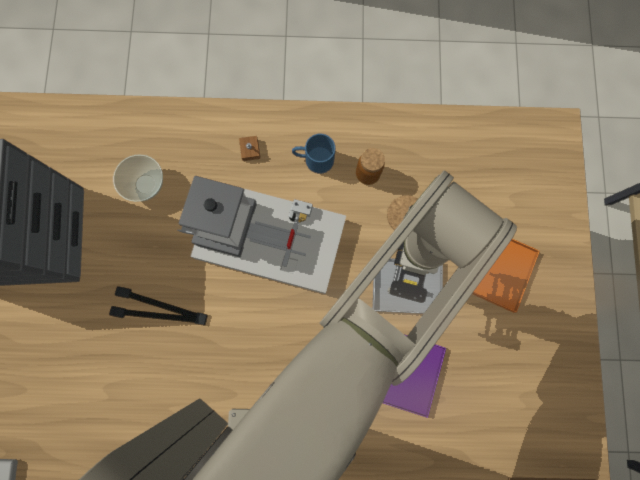

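```bash
python3 - <<'E'
from h import *
a=cv2.imread('pics/r1t.png').astype(int)
m=(a[:,:,2]>a[:,:,1]+60)&(a[:,:,2]>a[:,:,0]+60); m[:,:250]=0;m[:,330:]=0;m[:200]=0;m[280:]=0
v,u=np.nonzero(m); print(len(u)); print(W2D(onplane("top",[(u.mean(),v.mean())],.1)))
E
python3 -m creep '[[0,0,0,0,255],[0,0,0,0,255],[0,0,0,0,255],[0,0,0,0,255],[0,0,0,0,255],[0,0,0,0,255]]'
python3 - <<'E'
from h import *
a=read_camera("top").astype(int)[:,:,::-1]
m=(a[:,:,2]>a[:,:,1]+60)&(a[:,:,2]>a[:,:,0]+60); m[:,:250]=0;m[:,330:]=0;m[:200]=0;m[280:]=0
v,u=np.nonzero(m); print(len(u)); print(W2D(onplane("top",[(u.mean(),v.mean())],.1)))
print([np.round(W2D(D2W([[0,0,0]])),3)], W2D([[.5281,-.0478,.07]]))
E
```

```text
58
[[-0.03843804  0.0027645   0.1       ]]
t: 21.75
tool_pos: [0.4666, -0.3015, 0.2042]
orientation: [2.469, 1.943, -0.0]
force: [0.8, -0.5, 0.8]
opening: 0.0004
60
[[-0.03857088  0.00236484  0.1       ]]
[array([[0., 0., 0.]])] [[-0.05151118  0.00066983  0.07      ]]
```

The gate is stable at x ≈ -39 mm. It was let go at -40 mm, so it hasn't sprung back. Handing in.

```bash
python3 -c "
from plant import *
print(close_job())"
```

```text
the job is handed in; nothing more can be done
None
```

The hopper gate is shut and stayed shut when I let go. The job was handed in at about 22 s on the robot's clock, within the 61 s limit.

- **Chock:** I lifted it straight up out of its pocket by the fin and set it down in the steel tray. The last side picture shows it standing upright there.
- **Gate:** I pushed the red tab slowly with closed fingers. The force I read was 5–7 N at first, rising to about 18 N near the catch. It then fell to about 7 N, which was the click. I went on about 6 mm more without meeting the stop. The highest force I read was about 18 N, but readings come only at the end of each short move.
- **After letting go:** Two top pictures half a second apart put the gate at x = -38.4 and -38.6 mm. The finger position when I let go put it at about -40 mm. The difference is within camera error.
- **Other things on the shelf:** They look undisturbed in the last pictures, judged by eye rather than measured. The arm is raised, clear of everything.

No check failed. The two cameras differed by up to about 4 mm on some of the dispenser and gate points, and by more at individual tray corners, so I averaged them.

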